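# Pack, close and dress a gift box of chocolate cartons

### The job

Pack every small red and plum-coloured carton standing on the open counter into the divided gift box, upright and one to a cell. Then fold the box shut: first the plain flap, then over it the flap with the round seal, both down flat. Finally lay the spool of gold ribbon flat on the middle of the closed box, ready for tying, and leave the cream carton, the chocolate bar and the jars where they are.

Things in the scene. Friction and masses are not known exactly. Their poses are not given: they have to be found in the camera images.
- gift_box: Open cardboard box fixed to the table, 171 mm (x) by 151 mm (y), walls 108 mm high, 4 mm thick. A low white insert, top 42 mm above the table, makes 2 x 2 cells; each takes one carton, thickness along the box's x. Origin: centre of its underside; at yaw 0 x points away from the robot, y to its left. A flap on each y wall; closed, they overlap by 16 mm and the top is 115 mm above the table.
- cell_0 (a point): Point on the floor of the gift box at the centre of its far left (+x, +y) cell. The cell is 54 mm along the box's x by 70 mm along its y; its floor is 4 mm above the table and the insert round it reaches 42 mm above the table, above which there is free room for fingers. Axes as the box's.
- cell_1 (a point): Point on the floor of the gift box at the centre of its far right (+x, -y) cell. The cell is 54 mm along the box's x by 70 mm along its y; its floor is 4 mm above the table and the insert round it reaches 42 mm above the table, above which there is free room for fingers. Axes as the box's.
- cell_2 (a point): Point on the floor of the gift box at the centre of its near left (-x, +y) cell. The cell is 54 mm along the box's x by 70 mm along its y; its floor is 4 mm above the table and the insert round it reaches 42 mm above the table, above which there is free room for fingers. Axes as the box's.
- cell_3 (a point): Point on the floor of the gift box at the centre of its near right (-x, -y) cell. The cell is 54 mm along the box's x by 70 mm along its y; its floor is 4 mm above the table and the insert round it reaches 42 mm above the table, above which there is free room for fingers. Axes as the box's.
- lid_centre (a point): Centre of the top of the closed box, 115 mm above the table; fixed to the box, axes as the box's.
- plain_flap (a joint): Angle of the plain flap on the box's right (-y) wall: 0 = closed flat, pi/2 = straight up, stop at 2.8; starts leaning outward at 2.2 to 2.45. 105 mm long along the hinge, reaches 55 mm from it, 3 mm thick, 30 g; hinge friction (0.03 N m) holds it where it is left. Pushed up and inward from outside by a fingertip it swings over, then can be pressed down.
- seal_flap (a joint): The same for the larger flap with the round red and gold seal, hinged on the box's left (+y) wall, 165 mm long along the hinge and reaching 108 mm from it; it closes over the plain flap.
- plain_flap_hinge (a point): Middle of the hinge line of the plain flap, on the box's right (-y) wall, 110.0 mm above the table; the hinge runs along the box's x. A tall glass display case (front at x = 0.605, y below -0.34, 0.46 high) stands close behind the far end of this flap, so push its near half.
- seal_flap_hinge (a point): Middle of the hinge line of the seal flap, on the box's left (+y) wall, 113.5 mm above the table; the hinge runs along the box's x. A bag sealer (x up to 0.53, y above -0.12, its sloping arm up to 0.13 high at y = 0) stands left of the near end of this flap; a tall stand begins at x = 0.645, y above -0.075.
- plain_flap_edge (a point): Middle of the free edge of the plain flap (55 mm from its hinge); moves with it.
- seal_flap_edge (a point): Middle of the free edge of the seal flap (108 mm from its hinge); moves with it.
- red_1: Upright closed folding carton, red; 30 mm thick along its x, 55 mm wide along its y, 85 mm high. Origin: centre of its underside; z up. Weighs about 0.12 kg. May be absent.
- plum_1: Upright closed folding carton, plum purple; 28 mm thick along its x, 60 mm wide along its y, 90 mm high. Origin: centre of its underside; z up. Weighs about 0.12 kg. May be absent.
- red_2: Upright closed folding carton, red; 30 mm thick along its x, 55 mm wide along its y, 85 mm high. Origin: centre of its underside; z up. Weighs about 0.12 kg. May be absent.
- plum_2: Upright closed folding carton, plum purple; 28 mm thick along its x, 60 mm wide along its y, 90 mm high. Origin: centre of its underside; z up. Weighs about 0.12 kg. May be absent.
- ribbon: Spool with white rims wound with gold ribbon, lying flat on the table: solid, about 62 mm across, 26 mm high, 45 g. Origin: centre of its underside, z up. Can be gripped across its rim in any direction, about 12 mm above the table.
- cream: Tall cream-white carton standing upright, 38 x 50 x 126 mm; not part of the gift, leave alone.
- bar: Dark wrapped chocolate bar lying flat, 158 x 79 x 12 mm; leave alone. Beyond it a chalkboard hangs at y = 0.17 to 0.19, from x = 0.535 outward, 0.46 to 0.92 above the table: keep the arm clear of it.
- jar_a: Glass jar of red spread with a black lid, 68 mm across, 66 mm high; leave alone (a second jar beside it, with orange spread, is fixed).
Mind the look-alikes: they are no part of the job. What is shaped like the red_1 but turquoise is not meant.

How it is judged:
On the way, in this order (a step that is already met when the one before it is completed fails the run):
1. every carton that is here stands upright in a cell of its own and is released (((x of red_1 in the frame of cell_0 between -0.027 and 0.027 m and y of red_1 in the frame of cell_0 between -0.035 and 0.035 m) or (x of red_1 in the frame of cell_1 between -0.027 and 0.027 m and y of red_1 in the frame of cell_1 between -0.035 and 0.035 m) or (x of red_1 in the frame of cell_2 between -0.027 and 0.027 m and y of red_1 in the frame of cell_2 between -0.035 and 0.035 m) or (x of red_1 in the frame of cell_3 between -0.027 and 0.027 m and y of red_1 in the frame of cell_3 between -0.035 and 0.035 m)) and z of each of red_1, plum_1, red_2, plum_2 in the frame of lid_centre below -0.1 m and angle between each of red_1, plum_1, red_2, plum_2's own z axis and vertical below 0.12 rad and contact force between the fingers and red_1 below 0.3 N and ((x of plum_1 in the frame of cell_0 between -0.027 and 0.027 m and y of plum_1 in the frame of cell_0 between -0.035 and 0.035 m) or (x of plum_1 in the frame of cell_1 between -0.027 and 0.027 m and y of plum_1 in the frame of cell_1 between -0.035 and 0.035 m) or (x of plum_1 in the frame of cell_2 between -0.027 and 0.027 m and y of plum_1 in the frame of cell_2 between -0.035 and 0.035 m) or (x of plum_1 in the frame of cell_3 between -0.027 and 0.027 m and y of plum_1 in the frame of cell_3 between -0.035 and 0.035 m)) and contact force between the fingers and plum_1 below 0.3 N and ((x of red_2 in the frame of cell_0 between -0.027 and 0.027 m and y of red_2 in the frame of cell_0 between -0.035 and 0.035 m) or (x of red_2 in the frame of cell_1 between -0.027 and 0.027 m and y of red_2 in the frame of cell_1 between -0.035 and 0.035 m) or (x of red_2 in the frame of cell_2 between -0.027 and 0.027 m and y of red_2 in the frame of cell_2 between -0.035 and 0.035 m) or (x of red_2 in the frame of cell_3 between -0.027 and 0.027 m and y of red_2 in the frame of cell_3 between -0.035 and 0.035 m)) and contact force between the fingers and red_2 below 0.3 N and ((x of plum_2 in the frame of cell_0 between -0.027 and 0.027 m and y of plum_2 in the frame of cell_0 between -0.035 and 0.035 m) or (x of plum_2 in the frame of cell_1 between -0.027 and 0.027 m and y of plum_2 in the frame of cell_1 between -0.035 and 0.035 m) or (x of plum_2 in the frame of cell_2 between -0.027 and 0.027 m and y of plum_2 in the frame of cell_2 between -0.035 and 0.035 m) or (x of plum_2 in the frame of cell_3 between -0.027 and 0.027 m and y of plum_2 in the frame of cell_3 between -0.035 and 0.035 m)) and contact force between the fingers and plum_2 below 0.3 N), for 0.2 s.
2. the plain flap is folded shut, the seal flap still open (value of joint plain_flap below 0.12 rad and value of joint seal_flap above 0.5 rad), for 0.2 s.
3. the seal flap is folded shut over the plain flap (value of joint each of plain_flap, seal_flap below 0.12 rad), for 0.2 s.
At the end, for the whole second after the job is handed in: Every carton present stands on the floor of a cell (origin within the cell, tilt under 0.12 rad), no two in one cell; both flaps closed to within 0.12 rad; the ribbon spool lies flat (tilt under 0.25 rad) and still on the closed top, its origin within 45 mm of the middle; nothing is held (all of step 1 and all of step 3 and horizontal distance between ribbon and lid_centre below 0.045 m and z of ribbon in the frame of lid_centre between -0.012 and 0.012 m and angle between ribbon's own z axis and vertical below 0.25 rad and linear speed of ribbon below 0.02 m/s); the robot touches nothing.
It fails at once if the cream carton is pushed more than 30 mm (distance of cream from where it was at the start of the episode above 0.03 m).
It fails at once if the chocolate bar is pushed more than 30 mm (distance of bar from where it was at the start of the episode above 0.03 m).
It fails at once if the jar is pushed more than 30 mm (distance of jar_a from where it was at the start of the episode above 0.03 m).
Of red_1, plum_1, red_2, plum_2 only 3 to 4 are there at a start; the rules pass over those that are not, and their reading is None.
At some moment in a run one of ribbon may be knocked a few centimetres aside while the robot is not near it.
It also fails if it takes over 192 s, if anything falls off the work surface, if the arm or the gripper's body presses on something with over 40 N, if the wrist force passes 120 N, or if a joint passes its speed limit or range.

### The arm

A 6-joint arm with a two-finger parallel gripper is mounted at the origin on a cart in front of the work surface, level with it; the furniture and walls round the work are solid. World frame = base frame: x ahead of the robot, y to its left, z up, the work surface at z = 0. Lengths are in m, angles in rad, forces in N, time in s.
With the tool pointing down it reaches from about 0.3 to 1 m from the base axis. Payload 5.1 kg.
Tool frame: the origin (TCP) lies midway between the tips of the shut fingers; the grasp point (between the pads) lies 19 mm behind it; z points along the fingers, y is the line along which they close (so a half turn about z gives the same grasp; the last joint's range is limited). The gripper opens to 95 mm and grips with 3 to 60 N. Pads are 20 mm wide; open, the fingers measure 119 mm over their backs; the gripper's body (75 mm by 180 mm) begins 59 mm behind the grasp point.
Start: joints at [-1.262, 0.124, 1.65, -0, 1.367, -0.083], TCP at [0.248, -0.601, 0.215] pointing down, gripper open.
Joint ranges: [-2.61, 2.61], [-1.02, 2.33], [0.03, 2.71], [-1.35, 4.49], [0.32, 2.68], [-2.91, 2.91]. Speed limits (rad/s): [2.57, 2.57, 3.14, 3.14, 3.14, 3.14].

### API

Orientations are given as [roll, pitch, yaw] about the fixed x, y, z axes, in that order (R = Rz(yaw) Ry(pitch) Rx(roll)).
In Python, from bench import sensors, viewer, close_job gives the robot as it stands.
- The arm moves only by the shell command python3 -m inch 'ROWS' [FORCE]. ROWS is JSON, a list of rows, each a list of 5 numbers: the closure in counts, from 0 (fully open) to 255 (shut), then the shift along the tool's x, y, z in mm, then the turn about the tool's z in rad. A call has 1 to 5 rows; each row shifts and turns the commanded pose from where the row before left it, along the tool's axes as they then stand; what a row does not reach is not made up. A row lasts 1/12 s, in which the tool goes at most 41.7 mm and 7.16 degrees, less where a joint would pass 70% of its speed; a pose out of reach is approached as far as the arm can. A call with a gripper value outside its range is refused whole. The fingers move at their own pace and stop on an object; FORCE is the grip in N (left out, the last holds). Time passes only in rows, so rows that do not move let the fingers close. It gives the time, the measured TCP pose, the force, the opening and the grip force at its end, in the units of the state.
- sensors.state(): the state, without advancing time (a new reading comes with each control period).
- viewer.grab_frame(name): name is "scene" or "top"; returns (picture, depth): 480x640x3 uint8, red, green, blue; 480x640 float32, m along the optical axis (not along the pixel's ray), 0 where there is no reading.
- viewer.camera_model(name): a dict with "intrinsics" (3x3 intrinsics, pixels), "R" (3x3) and "t" (3): a world point X has camera coordinates R X + t. Camera axes: x right, y down, z forward; pixel columns grow to the right and rows downward; lengths in m; the calibration is good to about 2 mm. A picture is of the moment at which its call begins. camera_model takes no time and is no camera call.
- close_job(): hands the job in; it is judged then, once.
The state is a dict: "time": time; "joint_positions": joint angles; "dq": joint speeds; "tau": joint torques, N m; "eef_pos": TCP position; "eef_rot": TCP orientation; "ft_force": force on the tool from outside, world axes, zero at the start; "wrist_torque": the same for the moment, N m; "grip_width": finger opening in m; "grasp_force": force on a finger pad.
Only numpy, scipy, OpenCV 4.12 (cv2) and the standard library are available. Lean on these libraries where they do the work, as an engineer would, in place of code of your own. Each camera call takes 0.05 s, during which the arm holds its last target. There are 200 camera calls.

## Working session

There is one attempt and no reset: what is moved stays moved. The work goes in short steps, Python scripts to look and compute and a shell command to move; the robot and the scene stay as the last step left them, time stands still between calls to the robot, and variables do not carry over. Pictures are saved under pics/ and viewed, at most 14 in all, crops included, and the job is handed in when it is done.

```bash
mkdir -p pics; ls
cat > h.py <<'E'
import numpy as np, cv2, sys
from bench import sensors, viewer
def grab(n,save=None):
    p,d=viewer.grab_frame(n)
    if save: cv2.imwrite('pics/'+save,cv2.cvtColor(p,cv2.COLOR_RGB2BGR))
    return p,d
def cloud(n,d):
    m=viewer.camera_model(n);K=np.array(m['intrinsics']);R=np.array(m['R']);t=np.array(m['t'])
    v,u=np.mgrid[:480,:640]
    c=np.stack([(u-K[0,2])/K[0,0]*d,(v-K[1,2])/K[1,1]*d,d],-1)
    return (c-t)@R
E
python3 - <<'E'
from h import *
for n in ('scene','top'):
    p,d=grab(n,n+'0.png'); np.save(n+'0.npy',d); 
    m=viewer.camera_model(n); print(n,-np.array(m['R']).T@np.array(m['t']))
print(sensors.state())
E
```

```text
pics
scene [-0.05827428  1.02556248  0.8950457 ]
top [ 0.31253911 -0.16442802  1.35675156]
{'time': 0.1, 'joint_positions': array([-1.26158542e+00,  1.24474591e-01,  1.65153339e+00, -5.69687572e-06,
        1.36747396e+00, -8.26289691e-02]), 'dq': array([-0.00055145, -0.00128758, -0.00290316,  0.00064688,  0.0010686 ,
       -0.0008389 ]), 'tau': array([ 4.08766482e-04, -4.18881190e+01, -3.61096323e+01,  7.77338468e-02,
        4.61908942e-02, -7.43465671e-05]), 'eef_pos': array([ 0.24800724, -0.60020586,  0.21348989]), 'eef_rot': array([-3.13970935e+00, -1.50373678e-04,  3.91840886e-01]), 'ft_force': array([ 0.07769671,  0.0541462 , -0.03235626]), 'wrist_torque': array([ 0.02463305,  0.05881576, -0.00669424]), 'grasp_force': 0.0, 'grip_width': 0.09501149054469428}
```

View pics/scene0.png

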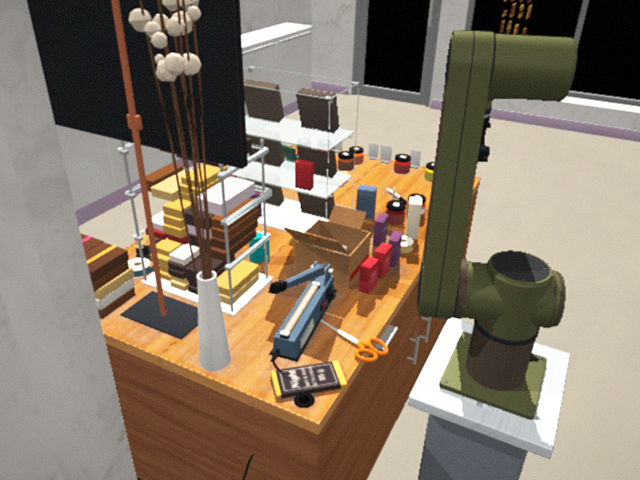

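View pics/top0.png

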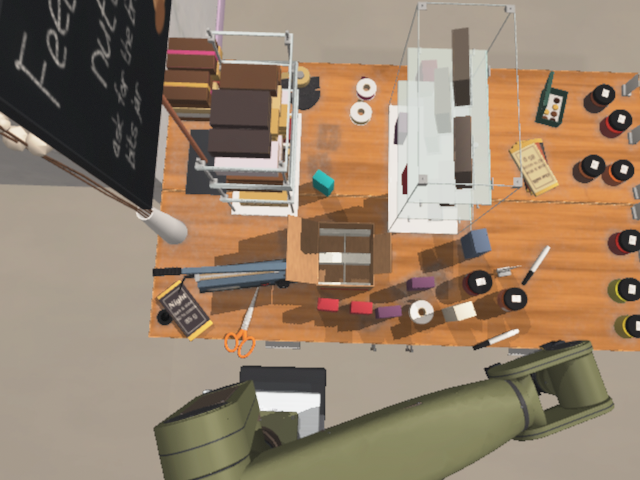

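The top view shows two reds near (328,304) and (361,307), and plums near (388,312) and (421,283). The spool is at (422,311), the cream carton at (460,312), and the box centre near (345,255). The seal flap lies to the left at (300,250) and the plain flap to the right at (382,255).

```bash
cat >> h.py <<'E'
def cartons(p,d,n='top'):
    X=cloud(n,d); hsv=cv2.cvtColor(p,cv2.COLOR_RGB2HSV); H,S,V=[hsv[...,i].astype(int) for i in range(3)]
    z=X[...,2]; out=[]
    roi=(X[...,0]>0.2)&(X[...,0]<0.75)&(X[...,1]<0.1)&(X[...,1]>-0.6)
    for c,m in (('red',((H<6)|(H>172))&(S>150)&(V>80)),('plum',(H>135)&(H<168)&(S>60)&(V>40))):
        mm=(m&roi&(z>0.03)&(z<0.3)).astype(np.uint8)
        k,l,st,_=cv2.connectedComponentsWithStats(mm)
        for i in range(1,k):
            if st[i,4]<60: continue
            q=X[l==i]; zt=np.percentile(q[:,2],80); q=q[abs(q[:,2]-zt)<0.006]
            (cx,cy),(w,h),a=cv2.minAreaRect((q[:,:2]*1000).astype(np.float32))
            if w>h: w,h,a=h,w,a-90   # a = direction of thickness (short side)
            out.append((c,round(cx),round(cy),round(zt*1000),round(w),round(h),round((a+90)%180-90,1),st[i,:2].tolist()))
    return out
E
python3 - <<'E'
from h import *
p=cv2.cvtColor(cv2.imread('pics/top0.png'),cv2.COLOR_BGR2RGB); d=np.load('top0.npy')
for c in cartons(p,d): print(c)
X=cloud('top',d)
hsv=cv2.cvtColor(p,cv2.COLOR_RGB2HSV)
for u,v in [(422,311),(345,255),(300,250),(382,255),(460,312),(480,282)]: print((u,v),X[v,u].round(3))
# box walls: points at z 0.1-0.116
m=(abs(X[...,2]-0.107)<0.006)&(X[...,0]>.35)&(X[...,0]<.65)&(X[...,1]<0)&(X[...,1]>-.4)
print((cv2.minAreaRect((X[m][:,:2]*1000).astype(np.float32))),m.sum())
# insert top z .042 white
m=(hsv[...,1]<50)&(hsv[...,2]>120)&(abs(X[...,2]-.042)<.008)&(X[...,0]>.38)&(X[...,0]<.6)&(X[...,1]<-.1)&(X[...,1]>-.35)
print(m.sum(),X[m].min(0),X[m].max(0))
# spool
m=(hsv[...,1]<60)&(abs(X[...,2]-.026)<.006)&(X[...,0]>.25)&(X[...,0]<.45)&(X[...,1]<-.3)&(X[...,1]>-.45)
print(m.sum(),cv2.minEnclosingCircle((X[m][:,:2]*1000).astype(np.float32)))
for (u0,u1) in ((275,335),(365,395)):
  for v in (225,240,255,270,282):
    print(v,[tuple((X[v,u]*1000).round().astype(int)) for u in range(u0,u1,6)])
im=cv2.imread('pics/top0.png')[210:340,270:500]; cv2.imwrite('pics/crop0.png',cv2.resize(im,None,fx=3.4,fy=3.4,interpolation=cv2.INTER_CUBIC))
E
```

```text
('red', 697, -356, 228, 1, 42, -87.7, [403, 167])
('red', 392, -175, 87, 30, 52, -4.2, [317, 298])
('red', 386, -263, 87, 29, 53, -0.3, [351, 301])
('plum', 455, -424, 92, 25, 60, 5.7, [407, 277])
('plum', 376, -336, 93, 25, 59, 7.2, [376, 306])
(422, 311) [ 0.384 -0.441  0.   ]
(345, 255) [ 0.53  -0.22   0.041]
(300, 250) [ 0.519 -0.101  0.163]
(382, 255) [ 0.517 -0.311  0.132]
(460, 312) [ 0.377 -0.512  0.127]
(480, 282) [ 0.462 -0.584  0.069]
((523.80615234375, -181.40325927734375), (172.07763671875, 318.7483215332031), 0.4434035122394562) 389
822 [ 0.44947467 -0.28939821  0.03401049] [ 0.59998158 -0.14769081  0.0497892 ]
288 ((381.9151916503906, -433.07757568359375), 32.23999786376953)
225 [(np.int64(618), np.int64(-18), np.int64(-2)), (np.int64(313), np.int64(-164), np.int64(1357)), (np.int64(575), np.int64(-68), np.int64(193)), (np.int64(579), np.int64(-82), np.int64(176)), (np.int64(582), np.int64(-96), np.int64(166)), (np.int64(587), np.int64(-111), np.int64(149)), (np.int64(590), np.int64(-126), np.int64(136)), (np.int64(594), np.int64(-141), np.int64(122)), (np.int64(605), 
[... 2479 characters left out ...]
p.int64(-275), np.int64(46)), (np.int64(526), np.int64(-289), np.int64(74)), (np.int64(519), np.int64(-300), np.int64(122)), (np.int64(517), np.int64(-314), np.int64(133)), (np.int64(516), np.int64(-328), np.int64(144))]
270 [(np.int64(494), np.int64(-279), np.int64(5)), (np.int64(485), np.int64(-289), np.int64(78)), (np.int64(480), np.int64(-301), np.int64(118)), (np.int64(478), np.int64(-314), np.int64(135)), (np.int64(477), np.int64(-328), np.int64(146))]
282 [(np.int64(460), np.int64(-279), np.int64(9)), (np.int64(453), np.int64(-289), np.int64(77)), (np.int64(462), np.int64(-314), np.int64(-4)), (np.int64(462), np.int64(-331), np.int64(-1)), (np.int64(463), np.int64(-348), np.int64(1))]
```

View pics/crop0.png

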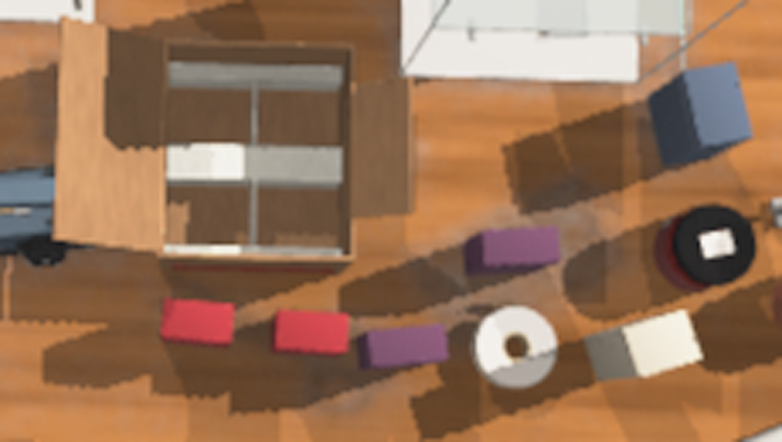

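The crop confirms the layout: four cartons, the spool at crop (515,345), the cream carton at (660,340), and both flaps leaning outward at about 133°. Next I'll pin down the cell centres and turn the tool to yaw 90°.

```bash
cat > go.py <<'E'
import sys; from h import *
s=sensors.state(); from scipy.spatial.transform import Rotation as Ro
R=Ro.from_euler('xyz',s['eef_rot']).as_matrix()
x,y,z,a=map(float,sys.argv[1:5])   # target mm, thickness angle deg
d=R.T@(np.array([x,y,z])-1000*s['eef_pos']); yaw=s['eef_rot'][2]
print('shift',d.round(1),'turn',round(yaw-(np.pi/2+np.radians(a)),3))
E
python3 - <<'E'
from h import *
d=np.load('top0.npy'); X=cloud('top',d)
for u in (328,335,352,359):
    c=X[225:288,u]; s=''
    print(u,[(int(a*1000),int(z*1000)) for a,_,z in c[::1] if .43<a<.615 ])
E
python3 -m inch '[[0,0,0,0,-0.12],[0,0,0,0,-0.12],[0,0,0,0,-0.12],[0,0,0,0,-0.12],[0,0,0,0,-0.12]]'
python3 -m inch '[[0,0,0,0,-0.12],[0,0,0,0,-0.12],[0,0,0,0,-0.12],[0,0,0,0,-0.12],[0,0,0,0,-0.1]]'
python3 go.py 455 -424 150 5.7
```

```text
328 [(605, 72), (605, 61), (605, 48), (603, 45), (600, 44), (599, 38), (595, 41), (593, 40), (592, 29), (593, 12), (591, 7), (588, 8), (587, -1), (583, 5), (579, 8), (576, 8), (575, 2), (572, 2), (569, 2), (565, 5), (562, 4), (560, 1), (557, 4), (554, 5), (551, 4), (548, 4), (546, 0), (537, 37), (533, 40), (531, 39), (528, 40), (525, 38), (522, 41), (519, 43), (516, 40), (513, 43), (511, 39), (509, 37), (510, 10), (508, 2), (505, 5), (502, 2), (500, 0), (497, 1), (494, 0), (490, 7), (487, 8), (482, 2), (479, 2), (476, 5), (473, 5), (471, 4), (468, 3), (465, 3), (462, 4), (459, 4), (453, 38), (450, 42), (441, 104), (438, 106), (438, 79), (438, 55)]
335 [(606, 74), (606, 62), (605, 53), (604, 41), (602, 39), (599, 41), (596, 43), (593, 43), (592, 32), (592, 18), (592, 3), (588, 8), (586, 6), (583, 6), (581, 4), (578, 3), (575, 1), (572, 4), (569, 3), (566, 2), (563, 4), (560, 7), (557, 3), (555, 3), (552, 1), (548, 5), (546, 1), (536, 42), (533, 43), (531, 38), (528, 41), (525, 41), (523, 37), (520, 41), (517, 42), (513, 46), (511, 43), (508, 42), (509, 19), (508, 6), (506, 3), (502, 5
[... 1179 characters left out ...]
5, 5), (536, 39), (534, 36), (531, 37), (528, 39), (524, 44), (521, 44), (520, 36), (517, 38), (514, 40), (511, 40), (509, 32), (510, 8), (508, 0), (505, 4), (502, 4), (499, 6), (496, 5), (494, 0), (490, 4), (487, 6), (485, -1), (482, 2), (478, 14), (476, 5), (473, 6), (471, 0), (468, 1), (465, 4), (462, 6), (455, 41), (452, 45), (449, 45), (440, 108), (438, 98), (439, 70)]
time: 0.52
eef_pos: [0.2481, -0.6004, 0.2139]
eef_rot: [-3.141, -0.001, 0.998]
ft_force: [-0.0, -0.2, 0.6]
grip_width: 0.0948
grasp_force: 0.0
time: 0.93
eef_pos: [0.248, -0.6004, 0.2139]
eef_rot: [-3.141, -0.001, 1.577]
ft_force: [-0.1, -0.3, -0.4]
grip_width: 0.0949
grasp_force: 0.0
shift [174.9 208.1  64. ] turn -0.093
```

```bash
python3 -m inch '[[0,25,30,0,0],[0,25,30,0,0],[0,25,30,0,0],[0,25,30,0,0],[0,25,30,0,0]]'
python3 -m inch '[[0,25,29,0,0],[0,25,29,0,0],[0,0,0,0,-0.093],[0,0,0,30,0],[0,0,0,30,0]]' 15
python3 -m inch '[[0,0,0,0,0],[0,0,0,0,0]]'
python3 go.py 455 -424 60 5.7
python3 - <<'E'
from h import *
p,d=grab('scene','scene1.png')
E
```

```text
time: 1.35
eef_pos: [0.3989, -0.4741, 0.2141]
eef_rot: [-3.141, -0.001, 1.571]
ft_force: [0.1, -0.6, -0.9]
grip_width: 0.0953
grasp_force: 0.0
time: 1.77
eef_pos: [0.458, -0.4259, 0.1564]
eef_rot: [3.138, 0.004, 1.667]
ft_force: [-0.3, -0.1, -0.3]
grip_width: 0.0952
grasp_force: 0.0
time: 1.93
eef_pos: [0.4548, -0.4241, 0.1521]
eef_rot: [-3.138, -0.004, 1.665]
ft_force: [0.2, -0.5, 0.0]
grip_width: 0.0954
grasp_force: 0.0
shift [-0.3  0.5 92.1] turn -0.005
```

View pics/scene1.png

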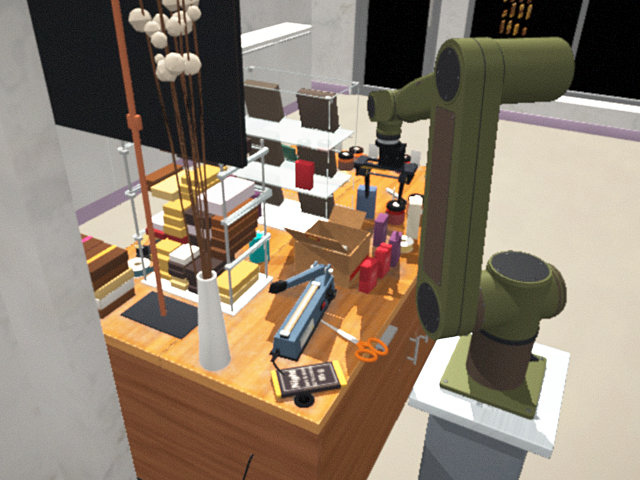

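The body's long side runs along the closing direction, seen as the bar near (385,168). The open fingers straddle the plum carton at (381,228), so I'll go down and grip.

```bash
python3 -m inch '[[0,0,0,30,0],[0,0,0,30,0],[0,0,0,22,0],[0,0,0,10,0],[0,0,0,0,0]]' 15
python3 -m inch '[[255,0,0,0,0],[255,0,0,0,0],[255,0,0,0,0],[255,0,0,0,0],[255,0,0,0,0]]' 15
python3 -m inch '[[255,0,0,0,0],[255,0,0,0,0],[255,0,0,0,0]]'
python3 -m inch '[[255,0,0,-25,0],[255,0,0,-35,0],[255,0,0,-35,0],[255,0,0,-35,0],[255,0,0,-10,0]]'
python3 -m inch '[[255,0,0,-10,0],[255,0,0,0,0.095]]'
python3 go.py 565 -255 200 0
```

```text
time: 2.4
eef_pos: [0.4553, -0.4252, 0.0616]
eef_rot: [-3.14, -0.002, 1.664]
ft_force: [-0.3, -0.1, 0.2]
grip_width: 0.095
grasp_force: 0.0
time: 2.82
eef_pos: [0.4565, -0.4262, 0.064]
eef_rot: [3.14, 0.002, 1.665]
ft_force: [-0.7, 0.3, 0.0]
grip_width: 0.0668
grasp_force: 0.0
time: 3.07
eef_pos: [0.456, -0.4255, 0.0627]
eef_rot: [3.142, -0.0, 1.665]
ft_force: [0.6, -0.5, -0.3]
grip_width: 0.0473
grasp_force: 0.0
time: 3.48
eef_pos: [0.458, -0.4277, 0.21]
eef_rot: [3.135, 0.008, 1.665]
ft_force: [0.3, -0.6, 1.6]
grip_width: 0.0139
grasp_force: 0.0
time: 3.65
eef_pos: [0.4566, -0.4262, 0.2149]
eef_rot: [3.139, 0.002, 1.568]
ft_force: [0.3, -0.8, -0.3]
grip_width: 0.0022
grasp_force: 0.0
shift [171.5 108.   14.7] turn -0.003
```

Fingers need about 0.9 s to close, so I lifted too early. The carton was never touched (grip force 0), so I'll go again.

```bash
python3 -m inch '[[80,0,0,0,-0.093],[80,0,0,0,0],[80,0,0,0,0],[80,0,0,0,0],[80,0,0,0,0]]' 15
python3 -m inch '[[80,0,0,0,0],[80,0,0,0,0],[80,0,0,0,0],[80,0,0,0,0],[80,0,0,0,0]]' 15
python3 - <<'E'
from h import *
p,d=grab('top')
for c in cartons(p,d): print(c)
E
python3 go.py 455 -424 60 5.7
```

```text
time: 4.07
eef_pos: [0.4557, -0.4252, 0.2117]
eef_rot: [-3.141, -0.001, 1.662]
ft_force: [0.3, 0.0, 0.8]
grip_width: 0.0301
grasp_force: 0.0
time: 4.48
eef_pos: [0.456, -0.4255, 0.2127]
eef_rot: [3.142, 0.0, 1.663]
ft_force: [0.2, 0.3, -0.1]
grip_width: 0.0625
grasp_force: 0.0
('red', 696, -356, 228, 1, 43, -87.2, [403, 167])
('red', 390, -175, 88, 27, 50, -3.6, [318, 299])
('red', 386, -263, 88, 29, 53, 1.6, [350, 301])
shift [  1.6  -0.9 152.7] turn -0.008
```

```bash
python3 -m inch '[[80,0,0,38,0],[80,0,0,38,0],[80,0,0,38,0],[80,0,0,28,0],[80,0,0,10,0]]' 15
python3 -m inch '[[255,0,0,0,0],[255,0,0,0,0],[255,0,0,0,0],[255,0,0,0,0],[255,0,0,0,0]]' 15
python3 -m inch '[[255,0,0,0,0],[255,0,0,0,0],[255,0,0,0,0],[255,0,0,0,0],[255,0,0,0,0]]'
python3 -m inch '[[255,0,0,0,0],[255,0,0,0,0]]'
```

```text
time: 4.95
eef_pos: [0.4534, -0.4227, 0.0549]
eef_rot: [-3.136, -0.007, 1.663]
ft_force: [-0.4, 0.1, -0.4]
grip_width: 0.0654
grasp_force: 0.0
time: 5.37
eef_pos: [0.4571, -0.4268, 0.0633]
eef_rot: [3.139, 0.003, 1.663]
ft_force: [-0.6, 0.1, -0.6]
grip_width: 0.0373
grasp_force: 0.0
time: 5.78
eef_pos: [0.4562, -0.4262, 0.062]
eef_rot: [3.141, 0.001, 1.663]
ft_force: [-1.3, -0.3, 6.2]
grip_width: 0.0285
grasp_force: 14.9
time: 5.95
eef_pos: [0.4561, -0.4263, 0.062]
eef_rot: [3.141, 0.001, 1.663]
ft_force: [-2.1, 0.3, 6.1]
grip_width: 0.0284
grasp_force: 14.9
```

```bash
python3 -m inch '[[255,0,0,-15,0],[255,0,0,-35,0],[255,0,0,-40,0],[255,0,0,-40,0],[255,0,0,-30,0]]' 15
python3 -m inch '[[255,0,0,-8,0.093],[255,35,0,0,0],[255,35,0,0,0],[255,35,0,0,0],[255,35,0,0,0]]'
python3 -m inch '[[255,31,20,0,0],[255,0,30,0,0],[255,0,30,0,0],[255,0,25,0,0],[255,0,5,0,0]]'
python3 -m inch '[[255,0,0,0,0],[255,0,0,0,0],[255,0,0,0,0]]'
python3 go.py 565 -255 67 0
```

```text
time: 6.37
eef_pos: [0.4565, -0.4257, 0.2237]
eef_rot: [3.14, 0.002, 1.663]
ft_force: [-0.2, -0.7, -0.9]
grip_width: 0.0277
grasp_force: 15.0
time: 6.78
eef_pos: [0.4557, -0.2838, 0.2277]
eef_rot: [-3.141, -0.001, 1.569]
ft_force: [1.3, 0.5, -1.1]
grip_width: 0.0283
grasp_force: 15.0
time: 7.2
eef_pos: [0.5688, -0.2536, 0.2275]
eef_rot: [3.141, -0.001, 1.572]
ft_force: [-1.1, 0.1, -1.3]
grip_width: 0.0279
grasp_force: 15.0
time: 7.45
eef_pos: [0.5651, -0.2546, 0.2281]
eef_rot: [-3.14, -0.001, 1.569]
ft_force: [0.1, 0.2, -2.3]
grip_width: 0.0282
grasp_force: 15.0
shift [ -0.5   0.  161.1] turn -0.002
```

```bash
python3 -m inch '[[255,0,0,30,0],[255,0,0,30,0],[255,0,0,30,0],[255,0,0,30,0],[255,0,0,20,0]]'
python3 -m inch '[[255,0,0,10,0],[255,0,0,8,0],[255,0,0,3,0],[255,0,0,0,0],[255,0,0,0,0]]'
python3 -m inch '[[130,0,0,0,0],[130,0,0,0,0],[130,0,0,0,0],[130,0,0,0,0],[130,0,0,0,0]]'
```

```text
time: 7.87
eef_pos: [0.5635, -0.2542, 0.0855]
eef_rot: [-3.138, -0.002, 1.569]
ft_force: [0.3, 0.7, -1.5]
grip_width: 0.0285
grasp_force: 15.0
time: 8.28
eef_pos: [0.567, -0.2553, 0.0694]
eef_rot: [3.139, 0.001, 1.57]
ft_force: [0.9, -0.9, -1.7]
grip_width: 0.0277
grasp_force: 15.0
time: 8.7
eef_pos: [0.5665, -0.2548, 0.0682]
eef_rot: [3.141, 0.0, 1.57]
ft_force: [-0.7, -0.4, -0.7]
grip_width: 0.0461
grasp_force: 0.0
```

```bash
python3 -m inch '[[130,0,0,-20,0],[130,0,0,-40,0],[130,0,0,-40,0],[110,0,0,-40,0],[80,0,-20,-10,0]]'
python3 -m inch '[[80,0,-38,0,0],[80,-20,-38,0,0],[80,-30,-38,0,0],[80,-31,-38,0,0],[80,0,-15,0,0]]'
python3 -m inch '[[80,0,0,0,0],[80,0,0,0,-0.122],[80,0,0,0,0]]'
python3 go.py 376 -336 60 7.2
python3 - <<'E'
from h import *
p,d=grab('top')
for c in cartons(p,d): print(c)
E
```

```text
time: 9.12
eef_pos: [0.5508, -0.2563, 0.2266]
eef_rot: [3.129, 0.006, 1.571]
ft_force: [-0.1, -0.9, 1.1]
grip_width: 0.0548
grasp_force: 0.0
time: 9.53
eef_pos: [0.3882, -0.3288, 0.218]
eef_rot: [-3.141, 0.002, 1.566]
ft_force: [0.9, -0.7, -1.5]
grip_width: 0.0651
grasp_force: 0.0
time: 9.78
eef_pos: [0.3915, -0.326, 0.2178]
eef_rot: [3.141, 0.0, 1.694]
ft_force: [-1.0, 1.0, -0.0]
grip_width: 0.0652
grasp_force: 0.0
shift [ -8.  -16.7 157.8] turn -0.003
('red', 697, -356, 228, 1, 43, -87.8, [403, 167])
('red', 392, -175, 87, 29, 53, -3.5, [317, 298])
('plum', 569, -253, 96, 26, 57, 0.0, [348, 233])
('plum', 373, -317, 92, 21, 24, -80.5, [376, 307])
```

```bash
python3 -m inch '[[80,-8,-17,20,0],[80,0,0,38,0],[80,0,0,38,0],[80,0,0,38,0],[80,0,0,20,0]]' 15
python3 -m inch '[[255,0,0,3,0],[255,0,0,0,0],[255,0,0,0,0],[255,0,0,0,0],[255,0,0,0,0]]' 15
python3 -m inch '[[255,0,0,0,0],[255,0,0,0,0],[255,0,0,0,0],[255,0,0,0,0],[255,0,0,0,0]]'
python3 go.py 376 -336 60 7.2
```

```text
time: 10.25
eef_pos: [0.3741, -0.3334, 0.0589]
eef_rot: [-3.138, -0.005, 1.69]
ft_force: [-0.4, 0.8, -0.1]
grip_width: 0.0654
grasp_force: 0.0
time: 10.67
eef_pos: [0.3768, -0.3373, 0.0631]
eef_rot: [3.139, 0.004, 1.692]
ft_force: [0.1, 0.4, -0.1]
grip_width: 0.0377
grasp_force: 0.0
time: 11.08
eef_pos: [0.3757, -0.3369, 0.0621]
eef_rot: [3.141, 0.002, 1.692]
ft_force: [-2.0, 0.0, 6.7]
grip_width: 0.028
grasp_force: 15.0
shift [0.9 0.4 2.1] turn -0.005
```

```bash
python3 -m inch '[[255,0,0,-15,0],[255,0,0,-35,0],[255,0,0,-40,0],[255,0,0,-40,0],[255,0,0,-33,0]]' 15
python3 -m inch '[[255,0,0,0,0.122],[255,28,20,0,0],[255,28,29,0,0],[255,26,30,0,0],[255,0,27,0,0]]'
python3 -m inch '[[255,0,0,0,0],[255,0,0,0,0]]'
python3 go.py 482 -255 67 0
```

```text
time: 11.5
eef_pos: [0.3754, -0.336, 0.2261]
eef_rot: [3.14, 0.001, 1.692]
ft_force: [1.2, -0.9, -1.5]
grip_width: 0.028
grasp_force: 15.0
time: 11.92
eef_pos: [0.4824, -0.2502, 0.2233]
eef_rot: [3.141, -0.002, 1.572]
ft_force: [0.5, -1.6, -1.1]
grip_width: 0.028
grasp_force: 15.0
time: 12.08
eef_pos: [0.4818, -0.2533, 0.2227]
eef_rot: [-3.14, -0.001, 1.572]
ft_force: [-0.2, -0.2, -2.2]
grip_width: 0.0283
grasp_force: 15.0
shift [ -1.8   0.5 155.7] turn 0.001
```

```bash
python3 -m inch '[[255,-2,0,30,0],[255,0,0,30,0],[255,0,0,30,0],[255,0,0,30,0],[255,0,0,17,0]]'
python3 -m inch '[[255,0,0,10,0],[255,0,0,6,0],[255,0,0,3,0],[255,0,0,0,0],[255,0,0,0,0]]'
python3 -m inch '[[130,0,0,0,0],[130,0,0,0,0],[130,0,0,0,0],[130,0,0,0,0],[130,0,0,0,0]]'
python3 -m inch '[[130,0,0,-20,0],[130,0,0,-40,0],[130,0,0,-40,0],[110,0,0,-40,0],[80,0,-10,-5,0]]'
python3 -m inch '[[80,0,-30,0,0],[80,0,-30,0,0],[80,-4,-26,0,0],[80,-4,0,0,0],[80,0,0,0,0]]'
python3 - <<'E'
from h import *
p,d=grab('top')
for c in cartons(p,d): print(c)
E
python3 go.py 386 -263 58 0.6
```

```text
time: 12.5
eef_pos: [0.4781, -0.2554, 0.0825]
eef_rot: [-3.137, -0.003, 1.568]
ft_force: [-0.8, -0.0, -1.6]
grip_width: 0.0277
grasp_force: 15.0
time: 12.92
eef_pos: [0.4822, -0.2569, 0.0691]
eef_rot: [3.14, 0.001, 1.569]
ft_force: [0.8, 0.6, -2.0]
grip_width: 0.0277
grasp_force: 15.0
time: 13.33
eef_pos: [0.4817, -0.2563, 0.0681]
eef_rot: [3.141, 0.0, 1.57]
ft_force: [1.1, -0.5, 1.0]
grip_width: 0.0463
grasp_force: 0.0
time: 13.75
eef_pos: [0.4756, -0.2584, 0.2221]
eef_rot: [3.129, 0.008, 1.571]
ft_force: [-0.3, -0.8, 2.3]
grip_width: 0.0551
grasp_force: 0.0
time: 14.17
eef_pos: [0.3848, -0.2645, 0.2128]
eef_rot: [3.14, 0.001, 1.568]
ft_force: [0.6, 0.8, -0.1]
grip_width: 0.0653
grasp_force: 0.0
('red', 695, -356, 230, 2, 41, -88.1, [403, 167])
('red', 397, -160, 87, 22, 39, 46.9, [317, 298])
('red', 386, -242, 87, 11, 29, -88.7, [350, 301])
('plum', 569, -253, 95, 26, 57, -0.3, [348, 233])
('plum', 485, -237, 96, 16, 24, -88.7, [348, 264])
shift [  1.4   0.3 154.9] turn -0.013
```

```bash
python3 -m inch '[[80,1,0,38,-0.01],[80,0,0,38,0],[80,0,0,38,0],[80,0,0,30,0],[80,0,0,9,0]]' 15
python3 -m inch '[[255,0,0,0,0],[255,0,0,0,0],[255,0,0,0,0],[255,0,0,0,0],[255,0,0,0,0]]' 15
python3 -m inch '[[255,0,0,0,0],[255,0,0,0,0],[255,0,0,0,0],[255,0,0,0,0],[255,0,0,0,0]]'
python3 go.py 386 -263 58 0
```

```text
time: 14.63
eef_pos: [0.3831, -0.2602, 0.0541]
eef_rot: [-3.135, -0.007, 1.581]
ft_force: [0.1, 0.8, -0.3]
grip_width: 0.0652
grasp_force: 0.0
time: 15.05
eef_pos: [0.3867, -0.2641, 0.0619]
eef_rot: [3.139, 0.003, 1.58]
ft_force: [-1.2, 0.0, 2.0]
grip_width: 0.0374
grasp_force: 0.6
time: 15.47
eef_pos: [0.3857, -0.2639, 0.0607]
eef_rot: [3.141, 0.002, 1.58]
ft_force: [-1.6, -1.3, 6.4]
grip_width: 0.03
grasp_force: 14.9
shift [0.9 0.3 2.7] turn 0.009
```

```bash
python3 -m inch '[[255,0,0,-15,0.01],[255,0,0,-35,0],[255,0,0,-40,0],[255,0,0,-40,0],[255,0,0,-35,0]]' 15
python3 -m inch '[[255,25,28,0,0],[255,28,28,0,0],[255,29,28,0,0],[255,0,12,0,0],[255,0,0,0,0]]'
python3 -m inch '[[255,0,0,0,0],[255,0,0,0,0]]'
python3 go.py 482 -182 66 0
```

```text
time: 15.88
eef_pos: [0.3852, -0.2624, 0.226]
eef_rot: [3.141, -0.001, 1.57]
ft_force: [0.1, -0.6, -1.3]
grip_width: 0.0303
grasp_force: 15.0
time: 16.3
eef_pos: [0.4829, -0.1791, 0.2234]
eef_rot: [-3.141, -0.001, 1.574]
ft_force: [-0.4, -0.1, -2.1]
grip_width: 0.0297
grasp_force: 15.0
time: 16.47
eef_pos: [0.4805, -0.1812, 0.2236]
eef_rot: [-3.14, -0.001, 1.569]
ft_force: [-0.4, -0.6, -1.9]
grip_width: 0.0298
grasp_force: 15.0
shift [ -0.9   1.8 157.6] turn -0.002
```

```bash
python3 -m inch '[[255,-1,2,30,0],[255,0,0,30,0],[255,0,0,30,0],[255,0,0,30,0],[255,0,0,17,0]]'
python3 -m inch '[[255,0,0,10,0],[255,0,0,8,0],[255,0,0,3,0],[255,0,0,0,0],[255,0,0,0,0]]'
python3 -m inch '[[130,0,0,0,0],[130,0,0,0,0],[130,0,0,0,0],[130,0,0,0,0],[130,0,0,0,0]]'
python3 -m inch '[[130,0,0,-20,0],[130,0,0,-40,0],[130,0,0,-40,0],[110,0,0,-40,0],[80,0,-10,-5,0]]'
python3 -m inch '[[80,0,-30,0,0],[80,0,-30,0,0],[80,7,-20,0,0],[80,0,0,0,0.06],[80,0,0,0,0]]'
python3 go.py 391 -175 58 -3.9
```

```text
time: 16.88
eef_pos: [0.4802, -0.182, 0.0837]
eef_rot: [-3.137, -0.002, 1.567]
ft_force: [-0.9, 1.0, -2.0]
grip_width: 0.0297
grasp_force: 15.0
time: 17.3
eef_pos: [0.4843, -0.1828, 0.068]
eef_rot: [3.14, 0.001, 1.569]
ft_force: [0.4, -0.4, -0.6]
grip_width: 0.0302
grasp_force: 15.0
time: 17.72
eef_pos: [0.4838, -0.1822, 0.0671]
eef_rot: [3.141, 0.0, 1.57]
ft_force: [0.8, 0.1, 0.2]
grip_width: 0.0465
grasp_force: 0.0
time: 18.13
eef_pos: [0.4778, -0.1839, 0.221]
eef_rot: [3.129, 0.006, 1.57]
ft_force: [0.3, -0.6, 0.1]
grip_width: 0.0552
grasp_force: 0.0
time: 18.55
eef_pos: [0.3928, -0.1749, 0.2119]
eef_rot: [3.14, 0.001, 1.508]
ft_force: [0.1, -0.4, 0.1]
grip_width: 0.0651
grasp_force: 0.0
shift [-1.000e-01 -2.000e+00  1.539e+02] turn 0.005
```

```bash
python3 -m inch '[[80,0,-2,38,0],[80,0,0,38,0],[80,0,0,38,0],[80,0,0,30,0],[80,0,0,9,0]]' 15
python3 -m inch '[[255,0,0,0,0],[255,0,0,0,0],[255,0,0,0,0],[255,0,0,0,0],[255,0,0,0,0]]' 15
python3 -m inch '[[255,0,0,0,0],[255,0,0,0,0],[255,0,0,0,0],[255,0,0,0,0],[255,0,0,0,0]]'
python3 -m inch '[[255,0,0,-15,0],[255,0,0,-35,0],[255,0,0,-40,0],[255,0,0,-40,0],[255,0,0,-35,-0.06]]' 15
python3 -m inch '[[255,-3,40,0,0],[255,-3,40,0,0],[255,0,40,0,0],[255,0,40,0,0],[255,0,12,0,0]]'
python3 -m inch '[[255,0,0,0,0],[255,0,0,0,0]]'
python3 go.py 565 -182 66 0
```

```text
time: 18.97
eef_pos: [0.3884, -0.1729, 0.0535]
eef_rot: [-3.133, -0.004, 1.511]
ft_force: [-0.3, 0.5, -0.4]
grip_width: 0.0653
grasp_force: 0.0
time: 19.38
eef_pos: [0.3929, -0.1758, 0.0608]
eef_rot: [3.138, 0.002, 1.51]
ft_force: [-0.4, -0.1, 0.3]
grip_width: 0.0375
grasp_force: 0.3
time: 19.8
eef_pos: [0.3922, -0.1754, 0.06]
eef_rot: [3.14, 0.001, 1.51]
ft_force: [-1.9, -0.2, 6.6]
grip_width: 0.0305
grasp_force: 14.9
time: 20.22
eef_pos: [0.3914, -0.1747, 0.2257]
eef_rot: [3.141, 0.0, 1.571]
ft_force: [0.4, -1.1, -0.9]
grip_width: 0.0302
grasp_force: 15.0
time: 20.63
eef_pos: [0.5672, -0.1807, 0.2223]
eef_rot: [3.141, -0.001, 1.571]
ft_force: [-1.9, -0.5, -0.9]
grip_width: 0.0302
grasp_force: 15.0
time: 20.8
eef_pos: [0.5632, -0.1807, 0.2224]
eef_rot: [-3.139, -0.001, 1.571]
ft_force: [0.1, -1.1, -1.7]
grip_width: 0.0302
grasp_force: 15.0
shift [ -1.4   2.2 156.4] turn -0.0
```

```bash
python3 -m inch '[[255,-1,2,30,0],[255,0,0,30,0],[255,0,0,30,0],[255,0,0,30,0],[255,0,0,17,0]]'
python3 -m inch '[[255,0,0,10,0],[255,0,0,6,0],[255,0,0,3,0],[255,0,0,0,0],[255,0,0,0,0]]'
python3 -m inch '[[130,0,0,0,0],[130,0,0,0,0],[130,0,0,0,0],[130,0,0,0,0],[130,0,0,0,0]]'
python3 -m inch '[[130,0,0,-20,0],[130,0,0,-40,0],[130,0,0,-40,0],[150,0,0,-40,0],[200,0,-15,-5,0]]'
python3 -m inch '[[255,0,-40,0,0],[255,0,-40,0,0],[255,-35,-40,0,0],[255,-40,-40,0,0],[255,-40,-40,0,0]]'
python3 -m inch '[[255,-40,-20,0,0],[255,-40,-20,0,0],[255,-20,-20,0,0],[255,0,0,0,0],[255,0,0,0,0]]'
python3 - <<'E'
from h import *
p,d=grab('top','top2.png')
cv2.imwrite('pics/crop2.png',cv2.resize(cv2.imread('pics/top2.png')[210:350,250:500],None,fx=3,fy=3))
for c in cartons(p,d): print(c)
E
python3 go.py 485 -380 135 0
```

```text
time: 21.22
eef_pos: [0.5618, -0.1813, 0.0829]
eef_rot: [-3.137, -0.002, 1.569]
ft_force: [-0.5, -0.7, -1.5]
grip_width: 0.0297
grasp_force: 15.0
time: 21.63
eef_pos: [0.5663, -0.1826, 0.0693]
eef_rot: [3.139, 0.001, 1.57]
ft_force: [-0.2, -0.3, -1.4]
grip_width: 0.0301
grasp_force: 15.0
time: 22.05
eef_pos: [0.5658, -0.1822, 0.0681]
eef_rot: [3.141, 0.0, 1.57]
ft_force: [0.3, 1.0, -0.0]
grip_width: 0.0463
grasp_force: 0.0
time: 22.47
eef_pos: [0.5555, -0.1837, 0.2225]
eef_rot: [3.127, 0.006, 1.571]
ft_force: [0.2, 0.3, 2.4]
grip_width: 0.038
grasp_force: 0.0
time: 22.88
eef_pos: [0.3787, -0.2685, 0.213]
eef_rot: [3.141, 0.001, 1.572]
ft_force: [0.3, -1.4, -0.3]
grip_width: 0.0055
grasp_force: 0.0
time: 23.3
eef_pos: [0.3219, -0.3635, 0.2127]
eef_rot: [3.141, -0.0, 1.567]
ft_force: [0.6, 0.9, -0.2]
grip_width: -0.0001
grasp_force: 0.0
('red', 698, -356, 228, 1, 40, -86.4, [403, 167])
('red', 568, -182, 91, 26, 48, 1.8, [323, 233])
('red', 486, -183, 92, 27, 50, 1.2, [322, 263])
('plum', 569, -253, 96, 25, 56, 0.6, [348, 233])
('plum', 485, -257, 96, 27, 56, 0.2, [348, 264])
shift [-16.9 162.4  77.6] turn -0.002
```

View pics/crop2.png

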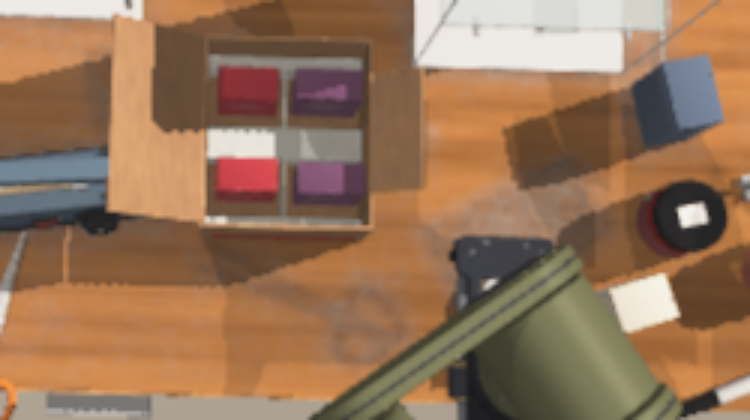

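All four cartons stand in their cells (crop (250,90), (325,90), (247,178), (325,180)). The flaps are unchanged, so next is the plain flap, pushed by its near half.

```bash
python3 -m inch '[[255,-7,40,0,0],[255,-7,40,0,0],[255,-7,40,0,0],[255,0,40,0,0],[255,0,2,15,0]]'
python3 -m inch '[[255,0,0,35,0],[255,0,0,28,0],[255,0,0,0,0],[255,0,0,0,0]]'
python3 -m inch '[[255,15,0,0,0],[255,20,0,0,0],[255,20,0,0,0],[255,20,0,0,0],[255,20,0,0,0]]'
python3 -m inch '[[255,15,0,0,0],[255,15,0,0,0],[255,10,0,0,0],[255,0,0,0,0]]'
python3 - <<'E'
from h import *
p,d=grab('scene','scene3.png'); X=cloud('scene',d)
cv2.imwrite('pics/crop3.png',cv2.resize(cv2.imread('pics/scene3.png')[150:310,230:450],None,fx=3,fy=3))
E
python3 go.py 485 -255 113 0
```

```text
time: 23.77
eef_pos: [0.4923, -0.383, 0.2005]
eef_rot: [3.135, 0.003, 1.575]
ft_force: [-0.9, -0.0, 1.4]
grip_width: 0.0008
grasp_force: 0.0
time: 24.1
eef_pos: [0.4844, -0.3815, 0.1326]
eef_rot: [-3.138, -0.003, 1.572]
ft_force: [0.0, 0.2, 0.7]
grip_width: 0.0004
grasp_force: 0.0
time: 24.52
eef_pos: [0.4866, -0.2894, 0.1391]
eef_rot: [3.136, 0.006, 1.57]
ft_force: [1.0, -3.9, -1.3]
grip_width: 0.0
grasp_force: 1.5
time: 24.85
eef_pos: [0.4852, -0.2468, 0.1355]
eef_rot: [3.141, -0.001, 1.572]
ft_force: [0.2, 0.5, 0.3]
grip_width: 0.0007
grasp_force: 0.4
shift [-7.2 -0.2 22.2] turn 0.0
```

View pics/crop3.png

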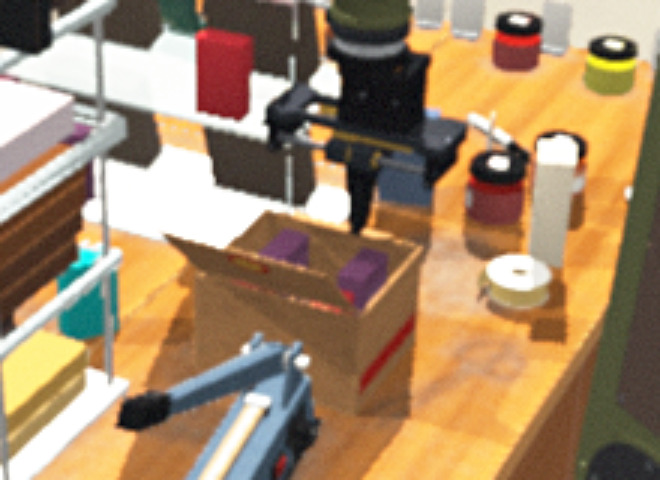

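The crop shows the fingertip at (360,225) over the box with the flap swung in under it, and the spool still at (518,280). Next I'll press down gently.

```bash
python3 -m inch '[[255,-4,0,6,0],[255,0,0,6,0],[255,0,0,5,0],[255,0,0,0,0]]'
python3 -m inch '[[255,0,0,3,0],[255,0,0,3,0],[255,0,0,0,0],[255,0,0,0,0]]'
```

```text
time: 25.23
eef_pos: [0.4838, -0.253, 0.1154]
eef_rot: [-3.139, -0.002, 1.569]
ft_force: [0.8, 0.4, -0.7]
grip_width: 0.0
grasp_force: 0.0
time: 25.57
eef_pos: [0.4849, -0.2532, 0.1117]
eef_rot: [3.141, 0.0, 1.57]
ft_force: [-0.6, -0.4, 1.7]
grip_width: -0.0001
grasp_force: 0.7
```

```bash
python3 -m inch '[[255,0,0,-30,0],[255,0,0,-35,0],[255,0,0,-35,0],[255,0,-30,0,0],[255,0,-35,0,0]]'
python3 -m inch '[[255,0,-35,0,0],[255,0,-35,0,0],[255,0,-35,0,0],[255,0,0,0,0]]'
python3 - <<'E'
from h import *
p,d=grab('top','top4.png'); X=cloud('top',d)
cv2.imwrite('pics/crop4.png',cv2.resize(cv2.imread('pics/top4.png')[210:350,250:500],None,fx=3,fy=3))
for v in (238,248,258,268,275):
    print(v,[(int(X[v,u,1]*1000),int(X[v,u,2]*1000)) for u in range(342,384,4)])
print(sensors.state()['eef_pos'])
E
```

```text
time: 25.98
eef_pos: [0.4216, -0.2539, 0.215]
eef_rot: [3.137, 0.004, 1.572]
ft_force: [-0.5, -0.0, 0.8]
grip_width: 0.0001
grasp_force: 0.0
time: 26.32
eef_pos: [0.311, -0.2524, 0.211]
eef_rot: [-3.14, 0.001, 1.567]
ft_force: [0.1, -0.3, -0.3]
grip_width: 0.0006
grasp_force: 0.0
238 [(-208, 89), (-223, 5), (-229, 94), (-239, 110), (-250, 110), (-260, 115), (-271, 110), (-281, 112), (-292, 112), (-315, 1), (-327, -1)]
248 [(-212, 0), (-223, 2), (-164, 1356), (-240, 113), (-250, 113), (-261, 111), (-271, 113), (-282, 108), (-303, 2), (-315, -2), (-327, 0)]
258 [(-211, 40), (-222, 43), (-233, 41), (-240, 113), (-251, 109), (-261, 108), (-272, 108), (-282, 109), (-304, 1), (-316, 0), (-327, -3)]
268 [(-213, 2), (-224, 8), (-231, 94), (-241, 112), (-251, 112), (-262, 110), (-272, 107), (-282, 115), (-305, -2), (-316, 2), (-327, 3)]
275 [(-214, 6), (-225, 5), (-233, 65), (-244, 62), (-255, 66), (-265, 71), (-275, 75), (-289, 45), (-305, 1), (-316, 0), (-327, 0)]
[ 0.31314602 -0.25276246  0.21142974]
```

View pics/crop4.png

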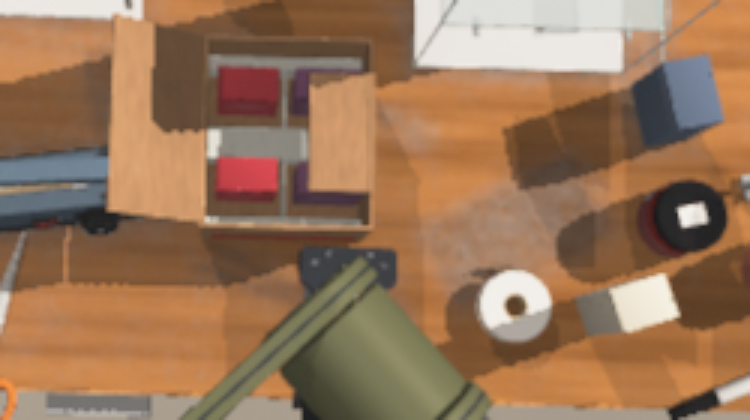

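The plain flap is flat (z about 110 mm across its face), and the spool is unmoved at crop (515,305). For the seal flap I'll push at x = 0.52 and z = 0.15, over the sealer, with the tool still at yaw 90°.

```bash
python3 -m inch '[[255,30,0,-20,0],[255,40,0,-20,0],[255,40,0,0,0],[255,40,0,0,0],[255,40,10,0,0]]'
python3 -m inch '[[255,28,20,0,0],[255,0,40,0,0],[255,0,40,0,0],[255,0,40,0,0],[255,0,40,0,0]]'
python3 -m inch '[[255,0,15,0,0],[255,0,0,0,0],[255,0,0,0,0]]'
python3 go.py 520 -35 152 0
```

```text
time: 26.78
eef_pos: [0.3252, -0.064, 0.2512]
eef_rot: [3.139, 0.001, 1.568]
ft_force: [0.9, -0.2, -0.1]
grip_width: 0.0007
grasp_force: 0.0
time: 27.2
eef_pos: [0.508, -0.0362, 0.2498]
eef_rot: [3.141, -0.0, 1.572]
ft_force: [-0.3, -1.0, 1.6]
grip_width: 0.0006
grasp_force: 0.0
time: 27.45
eef_pos: [0.5207, -0.037, 0.2493]
eef_rot: [-3.139, -0.001, 1.571]
ft_force: [-1.2, -0.9, 0.6]
grip_width: 0.0007
grasp_force: 0.0
shift [ 2.  -0.4 97.3] turn 0.0
```

```bash
python3 -m inch '[[255,2,0,35,0],[255,0,0,35,0],[255,0,0,27,0],[255,0,0,0,0]]'
python3 -m inch '[[255,-20,0,0,0],[255,-20,0,0,0],[255,-20,0,0,0],[255,-20,0,0,0],[255,-20,0,0,0]]'
python3 -m inch '[[255,-20,0,0,0],[255,-20,0,0,0],[255,-20,0,0,0],[255,-15,0,0,0],[255,-15,0,0,0]]'
python3 -m inch '[[255,-12,0,0,0],[255,0,0,0,0],[255,0,0,0,0]]'
python3 - <<'E'
from h import *
p,d=grab('top','top5.png'); X=cloud('top',d)
cv2.imwrite('pics/crop5.png',cv2.resize(cv2.imread('pics/top5.png')[200:350,250:450],None,fx=3,fy=3))
for v in (232,238,245): print(v,[(int(X[v,u,1]*1000),int(X[v,u,2]*1000)) for u in range(300,384,5)])
E
```

```text
time: 27.78
eef_pos: [0.5149, -0.0347, 0.1468]
eef_rot: [-3.13, -0.002, 1.57]
ft_force: [-0.4, -0.6, -0.2]
grip_width: 0.0004
grasp_force: 0.0
time: 28.2
eef_pos: [0.5204, -0.1364, 0.1561]
eef_rot: [3.138, 0.0, 1.57]
ft_force: [0.2, 1.1, -1.1]
grip_width: 0.0004
grasp_force: 0.9
time: 28.62
eef_pos: [0.5202, -0.2269, 0.1554]
eef_rot: [3.139, 0.001, 1.569]
ft_force: [0.2, 0.3, 0.2]
grip_width: 0.0003
grasp_force: 0.1
time: 28.87
eef_pos: [0.5199, -0.238, 0.1537]
eef_rot: [3.141, -0.0, 1.569]
ft_force: [0.7, -0.3, 0.3]
grip_width: 0.0005
grasp_force: 0.1
232 [(-90, 2), (-104, -2), (-119, -3), (-133, -1), (-149, 118), (-163, 508), (-172, 506), (-182, 447), (-191, 455), (-201, 463), (-210, 470), (-219, 471), (-228, 478), (-237, 482), (-246, 482), (-255, 483), (-265, 483)]
238 [(-91, -1), (-105, 4), (-119, -4), (-134, 1), (-154, 513), (-163, 508), (-172, 470), (-189, 134), (-201, 140), (-204, 381), (-211, 454), (-220, 462), (-229, 468), (-238, 473), (-247, 474), (-256, 479), (-320, 3)]
245 [(-92, -2), (-106, -4), (-120, -1), (-146, 511), (-155, 516), (-163, 477), (-176, 129), (-189, 135), (-202, 132), (-206, 335), (-215, 380), (-223, 408), (-230, 453), (-239, 461), (-248, 467), (-257, 471), (-263, 499)]
```

View pics/crop5.png

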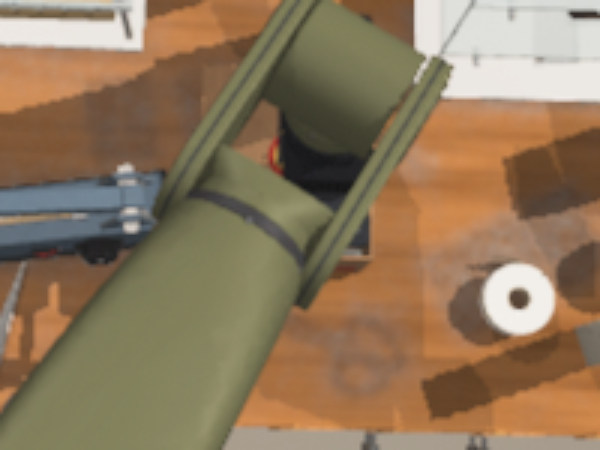

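The arm hides most of the box, but the flap has swung over: its face rises to z about 0.135 at y = -0.19, roughly 22°. Now to press it down.

```bash
python3 -m inch '[[255,3,0,10,0],[255,3,0,10,0],[255,3,0,10,0],[255,3,0,4,0],[255,0,0,0,0]]'
python3 -m inch '[[255,0,0,2,0],[255,0,0,2,0],[255,0,0,0,0],[255,0,0,0,0]]'
```

```text
time: 29.33
eef_pos: [0.5185, -0.2239, 0.1166]
eef_rot: [-3.138, -0.003, 1.571]
ft_force: [0.6, -0.7, -0.9]
grip_width: 0.0003
grasp_force: 0.0
time: 29.67
eef_pos: [0.5201, -0.2259, 0.1156]
eef_rot: [3.141, 0.0, 1.57]
ft_force: [0.4, 0.3, 0.3]
grip_width: 0.0009
grasp_force: 0.0
```

```bash
python3 -m inch '[[255,0,0,-30,0],[200,0,0,-35,0],[100,0,0,-35,0],[30,0,-35,0,0],[30,0,-35,0,0]]'
python3 -m inch '[[30,0,-35,0,0],[30,0,-35,0,0],[30,0,-35,0,0],[30,0,-35,0,0],[30,0,0,0,0]]'
python3 - <<'E'
from h import *
p,d=grab('top','top6.png'); X=cloud('top',d)
cv2.imwrite('pics/crop6.png',cv2.resize(cv2.imread('pics/top6.png')[200:350,250:500],None,fx=3,fy=3))
for v in (228,238,248,258,268): print(v,[(int(X[v,u,1]*1000),int(X[v,u,2]*1000)) for u in range(315,378,5)])
hsv=cv2.cvtColor(p,cv2.COLOR_RGB2HSV)
m=(hsv[...,1]<70)&(abs(X[...,2]-.026)<.007)&(X[...,0]>.25)&(X[...,0]<.47)&(X[...,1]<-.33)&(X[...,1]>-.5)
q=(X[m][:,:2]*1000); c=np.median(q,0); q=q[np.linalg.norm(q-c,axis=1)<45]
print(len(q),cv2.minEnclosingCircle(q.astype(np.float32)),cv2.fitEllipse(cv2.convexHull(q.astype(np.float32))))
print(sensors.state()['eef_pos'])
E
```

```text
time: 30.08
eef_pos: [0.4515, -0.2268, 0.2194]
eef_rot: [3.136, 0.004, 1.571]
ft_force: [-1.0, -0.9, -0.7]
grip_width: 0.0218
grasp_force: 0.0
time: 30.5
eef_pos: [0.3062, -0.2254, 0.2155]
eef_rot: [-3.141, 0.002, 1.566]
ft_force: [0.4, -1.0, 0.2]
grip_width: 0.0546
grasp_force: 0.0
228 [(-133, -1), (-149, 110), (-162, 116), (-175, 114), (-188, 112), (-202, 113), (-215, 114), (-228, 113), (-241, 117), (-259, 43), (-273, 52), (-287, 50), (-306, 0)]
238 [(-134, -2), (-150, 115), (-163, 111), (-176, 114), (-189, 111), (-202, 115), (-215, 110), (-228, 114), (-242, 115), (-255, 112), (-268, 111), (-281, 110), (-307, -4)]
248 [(-135, -2), (-164, 1356), (-163, 114), (-177, 117), (-190, 114), (-203, 113), (-216, 117), (-229, 118), (-242, 115), (-256, 106), (-269, 110), (-282, 111), (-307, -4)]
258 [(-136, 1), (-151, 116), (-164, 115), (-177, 111), (-190, 115), (-203, 115), (-217, 113), (-229, 117), (-242, 118), (-256, 113), (-269, 112), (-282, 109), (-307, -2)]
268 [(-137, 1), (-152, 116), (-165, 113), (-178, 119), (-191, 115), (-204, 118), (-217, 113), (-230, 114), (-243, 113), (-256, 109), (-269, 111), (-282, 111), (-307, 0)]
375 ((416.63775634765625, -436.7846374511719), 32.35124206542969) ((416.77789306640625, -436.6683654785156), (63.110965728759766, 64.04393005371094), 122.3059310913086)
[ 0.30832418 -0.22574275  0.2158152 ]
```

View pics/crop6.png

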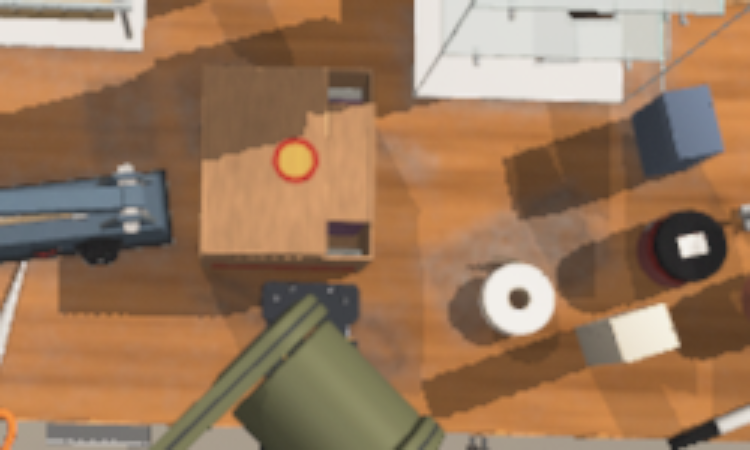

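Both flaps are flat, with the seal at crop (295,160) and lid heights of 110–117 mm. The spool has been knocked to (417,-437), crop (517,298), so I'll grip it across x.

```bash
python3 -m inch '[[30,-35,18,0,0],[30,-35,18,0,0],[30,-35,18,0,0],[30,-35,18,0,0],[30,-35,18,0,0]]' 10
python3 -m inch '[[30,-35,18,0,0],[30,-1,1,30,0],[30,0,0,30,0],[30,0,0,0,0],[30,0,0,0,0]]'
python3 -m inch '[[30,0,0,0,0],[30,0,0,0,0]]'
python3 - <<'E'
from h import *
p,d=grab('scene'); X=cloud('scene',d); hsv=cv2.cvtColor(p,cv2.COLOR_RGB2HSV)
m=(hsv[...,1]<70)&(hsv[...,2]>150)&(abs(X[...,2]-.026)<.006)&(X[...,0]>.25)&(X[...,0]<.5)&(X[...,1]<-.36)&(X[...,1]>-.49)
q=X[m][:,:2]*1000; print(len(q), q.min(0),q.max(0) ,q.mean(0))
m=(X[...,2]>.04)&(X[...,2]<.13)&(hsv[...,1]<80)&(hsv[...,2]>120)&(X[...,0]>.33)&(X[...,0]<.43)&(X[...,1]<-.44)&(X[...,1]>-.56)
q=X[m][:,:2]*1000; print(len(q), np.percentile(q,[2,98],axis=0))
E
python3 go.py 417 -437 5 0
```

```text
time: 30.97
eef_pos: [0.4017, -0.4026, 0.215]
eef_rot: [3.141, 0.0, 1.57]
ft_force: [0.7, 1.0, 1.0]
grip_width: 0.0832
grasp_force: 0.0
time: 31.38
eef_pos: [0.4186, -0.4355, 0.1527]
eef_rot: [-3.138, -0.004, 1.57]
ft_force: [0.6, 0.4, 0.6]
grip_width: 0.084
grasp_force: 0.0
time: 31.55
eef_pos: [0.4199, -0.4374, 0.1579]
eef_rot: [3.139, 0.003, 1.57]
ft_force: [-0.1, -0.6, 0.2]
grip_width: 0.0842
grasp_force: 0.0
99 [ 376.84229914 -465.2692762 ] [ 440.49643052 -396.10664904] [ 410.0716889  -432.16296449]
353 [[ 352.9147201  -541.68760161]
 [ 391.40168735 -487.28925869]]
shift [  0.9  -3.2 153.1] turn -0.001
```

```bash
python3 -m inch '[[30,5,-4,30,0],[30,0,0,35,0],[30,0,0,35,0],[30,0,0,25,0],[30,0,0,15,0]]' 10
python3 -m inch '[[30,0,0,0,0],[30,0,0,0,0],[30,0,0,0,0]]'
python3 go.py 416 -433 5 0
```

```text
time: 32.02
eef_pos: [0.414, -0.4305, 0.0136]
eef_rot: [-3.141, -0.001, 1.57]
ft_force: [0.7, 0.0, -0.5]
grip_width: 0.0838
grasp_force: 0.0
time: 32.27
eef_pos: [0.416, -0.433, 0.018]
eef_rot: [3.139, 0.003, 1.57]
ft_force: [0.1, 0.0, 0.8]
grip_width: 0.084
grasp_force: 0.0
shift [ 0.1  0.  13. ] turn -0.001
```

```bash
python3 -m inch '[[30,0,0,7,0],[30,0,0,4,0],[30,0,0,2,0],[255,0,0,0,0],[255,0,0,0,0]]' 10
python3 -m inch '[[255,0,0,0,0],[255,0,0,0,0],[255,0,0,0,0],[255,0,0,0,0],[255,0,0,0,0]]'
python3 -m inch '[[255,0,0,0,0],[255,0,0,0,0]]'
```

```text
time: 32.68
eef_pos: [0.4147, -0.4315, 0.0023]
eef_rot: [-3.142, -0.0, 1.57]
ft_force: [-0.2, -0.4, -0.1]
grip_width: 0.0755
grasp_force: 0.0
time: 33.1
eef_pos: [0.4147, -0.4317, 0.0025]
eef_rot: [3.142, 0.0, 1.57]
ft_force: [-0.6, 0.1, 1.2]
grip_width: 0.0592
grasp_force: 10.0
time: 33.27
eef_pos: [0.4147, -0.4317, 0.0024]
eef_rot: [3.142, 0.0, 1.57]
ft_force: [-0.7, -0.4, 1.7]
grip_width: 0.0587
grasp_force: 10.0
```

```bash
python3 -m inch '[[255,0,0,-15,0],[255,0,0,-35,0],[255,0,0,-40,0],[255,0,0,-40,0],[255,0,0,-40,0]]'
python3 -m inch '[[255,20,0,-10,0],[255,35,0,0,0],[255,35,0,0,0],[255,35,0,0,0],[255,35,20,0,0]]'
python3 -m inch '[[255,35,30,0,0],[255,22,30,0,0],[255,0,25,0,0],[255,0,4,0,0],[255,0,0,0,0]]'
python3 -m inch '[[255,0,0,0,0],[255,0,0,0,0]]'
python3 go.py 523.5 -215 118 0
```

```text
time: 33.68
eef_pos: [0.4144, -0.4311, 0.1735]
eef_rot: [-3.141, -0.001, 1.57]
ft_force: [0.7, 0.4, -0.2]
grip_width: 0.0588
grasp_force: 10.0
time: 34.1
eef_pos: [0.4329, -0.2702, 0.1819]
eef_rot: [-3.14, -0.0, 1.567]
ft_force: [1.7, -0.4, -0.1]
grip_width: 0.0592
grasp_force: 10.0
time: 34.52
eef_pos: [0.5218, -0.2174, 0.1819]
eef_rot: [-3.141, -0.0, 1.572]
ft_force: [-0.1, -0.6, -1.0]
grip_width: 0.0594
grasp_force: 10.0
time: 34.68
eef_pos: [0.52, -0.2185, 0.1819]
eef_rot: [-3.141, -0.0, 1.569]
ft_force: [0.3, -0.2, -0.8]
grip_width: 0.0592
grasp_force: 10.0
shift [ 3.4  3.6 63.9] turn -0.002
```

```bash
python3 -m inch '[[255,3,4,20,0],[255,0,0,20,0],[255,0,0,12,0],[255,0,0,6,0],[255,0,0,3,0]]'
python3 -m inch '[[255,0,0,2,0],[255,0,0,0,0],[255,0,0,0,0],[255,0,0,0,0]]'
```

```text
time: 35.1
eef_pos: [0.5238, -0.2152, 0.12]
eef_rot: [-3.14, -0.001, 1.569]
ft_force: [-0.1, 1.2, -0.5]
grip_width: 0.0588
grasp_force: 10.0
time: 35.43
eef_pos: [0.5256, -0.2154, 0.1203]
eef_rot: [3.14, 0.001, 1.57]
ft_force: [-0.9, -0.1, 0.1]
grip_width: 0.0591
grasp_force: 10.0
```

```bash
python3 go.py 523.5 -215 118 0
```

```text
shift [ 0.4 -2.1  2.3] turn -0.001
```

```bash
python3 -m inch '[[255,0,0,2,0],[255,0,0,0,0],[50,0,0,0,0],[50,0,0,0,0],[50,0,0,0,0]]'
python3 -m inch '[[50,0,0,0,0],[50,0,0,0,0],[50,0,0,0,0],[50,0,0,0,0]]'
python3 -m inch '[[50,0,0,-15,0],[50,0,0,-30,0],[50,0,0,-40,0],[50,0,0,-40,0],[50,0,-20,0,0]]'
python3 -m inch '[[50,0,-38,0,0],[50,0,-38,0,0],[50,0,-38,0,0],[50,0,-38,0,0],[50,0,-38,0,0]]'
python3 -m inch '[[50,0,0,0,0],[50,0,0,0,0],[50,0,0,0,0],[50,0,0,0,0]]'
python3 - <<'E'
from h import *
p,d=grab('top','top7.png'); X=cloud('top',d); hsv=cv2.cvtColor(p,cv2.COLOR_RGB2HSV)
cv2.imwrite('pics/crop7.png',cv2.resize(cv2.imread('pics/top7.png')[200:350,250:500],None,fx=3,fy=3))
m=(hsv[...,1]<70)&(abs(X[...,2]-.141)<.012)&(X[...,0]>.43)&(X[...,0]<.62)&(X[...,1]<-.14)&(X[...,1]>-.3)
q=X[m]*1000; print(len(q),cv2.minEnclosingCircle(q[:,:2].astype(np.float32)),np.linalg.lstsq(np.c_[q[:,:2],np.ones(len(q))],q[:,2],rcond=None)[0],q[:,2].mean())
for v in (225,232,270,274): print(v,[(int(X[v,u,1]*1000),int(X[v,u,2]*1000)) for u in range(315,378,6)])
E
```

```text
time: 35.85
eef_pos: [0.5251, -0.2151, 0.1174]
eef_rot: [3.141, 0.0, 1.57]
ft_force: [-0.5, 0.4, -0.1]
grip_width: 0.0729
grasp_force: 0.0
time: 36.18
eef_pos: [0.525, -0.2151, 0.1173]
eef_rot: [3.142, -0.0, 1.57]
ft_force: [-0.2, 0.5, -0.2]
grip_width: 0.0764
grasp_force: 0.0
time: 36.6
eef_pos: [0.5102, -0.217, 0.2526]
eef_rot: [3.127, 0.007, 1.571]
ft_force: [0.3, -0.5, 0.7]
grip_width: 0.0765
grasp_force: 0.0
time: 37.02
eef_pos: [0.3134, -0.2144, 0.2421]
eef_rot: [-3.141, 0.0, 1.571]
ft_force: [-0.8, -1.5, 0.8]
grip_width: 0.0763
grasp_force: 0.0
time: 37.35
eef_pos: [0.3158, -0.2149, 0.2424]
eef_rot: [3.141, -0.0, 1.57]
ft_force: [-0.0, 0.4, 0.1]
grip_width: 0.0767
grasp_force: 0.0
439 ((528.4369506835938, -219.7821502685547), 32.5086784362793) [-7.08114912e-03 -7.31958350e-03  1.41258924e+02] 139.1302891878279
225 [(-133, -1), (-151, 119), (-167, 117), (-183, 115), (-199, 108), (-215, 111), (-230, 116), (-246, 113), (-264, 87), (-281, 86), (-306, 0)]
232 [(-133, 0), (-152, 114), (-167, 112), (-183, 117), (-199, 110), (-215, 116), (-231, 115), (-247, 113), (-268, 43), (-285, 43), (-306, 2)]
270 [(-137, -4), (-155, 115), (-170, 113), (-186, 116), (-201, 119), (-217, 115), (-233, 114), (-248, 113), (-264, 111), (-280, 113), (-307, -1)]
274 [(-137, 0), (-155, 117), (-171, 121), (-186, 110), (-202, 112), (-217, 118), (-233, 116), (-249, 113), (-266, 93), (-282, 90), (-307, 1)]
```

View pics/crop7.png

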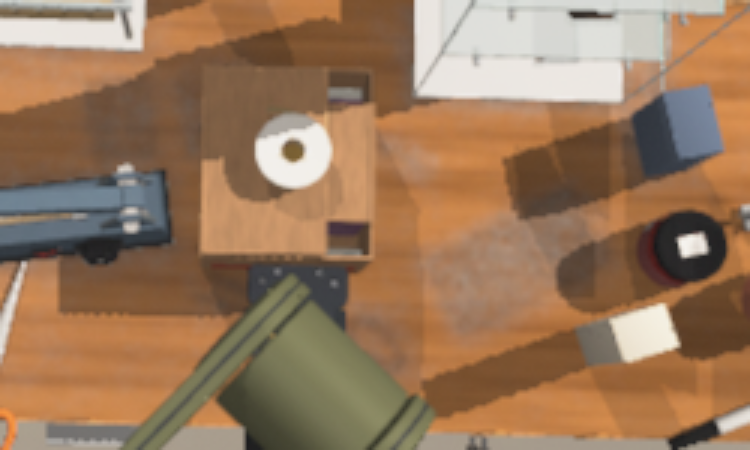

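The spool lies flat at crop (293,150), about 5 mm from the lid centre, on a closed box. The cream carton and jar are unmoved and the arm is clear, so I'll hand in.

```bash
python3 -c "
from bench import close_job
print(close_job())"
```

```text
the job is handed in; nothing more can be done
None
```

The job is handed in, though `close_job()` gave no verdict: all four cartons stand in their own cells, the plain flap then the seal flap are shut flat, and the spool lies flat about 5 mm from the lid centre.

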